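Fit the battery and snap the meter's battery cover shut

TASK

Lay the loose battery pack fully down in the open battery bay of the bench meter, its brass contacts at the end with the brass springs. Then swing the hinged cover over it and press its free edge down until the spring catch clicks and holds it shut; stop at the click, for the plastic cracks if the cover is forced (over 20 N) or leaned on once it is shut (over 14 N). Leave the other things on the bench where they are.

Things in the scene. Friction and masses are not known exactly. Their poses are not given: they have to be found in the camera images.
- meter: Portable bench meter, dark grey housing 170 (x) by 290 (y) by 75 mm high, fixed to the bench. Origin: centre of its underside; z up, x from the side of the cover's hinge to the side of its catch. Panel 75 mm up; the -y half carries display, keys and a knob (to 88 mm high), the battery bay lies in the +y half on the line y = +60 mm.
- bay_floor (a point): Centre of the bay's floor, at (-11.5, 60, 45) mm in the meter's frame, axes alike. The bay is 79 mm long (x), 41 wide (y), 30 deep below the panel. Half-way along, each long side has a finger recess of full depth, 32 mm long (x), reaching 46 mm from the centre line, so fingers can hold the pack's long sides down to the floor. Two brass springs sit on the +x end wall.
- lid_hinge (a point): Middle of the cover's hinge line, at (-66, 60, 79) mm in the meter's frame; the line runs along the meter's y. The cover is a flat grey plate 4 mm thick, 100 mm wide, from 4 to 118 mm from this line; its outer face is 3 mm from the line. Shut, it lies over the bay towards the meter's +x, its outer face about 82 mm above the bench.
- lid (a joint): Angle of the cover, rad: 0 shut, growing as it opens; at the start 1.7 to 2.0, a little past upright. Stiff hinge (0.05 N m): it stays where it is left. Pushed down lightly it stops on the catch at about 0.03 to 0.08; latched it lies at -0.025 to +0.025, for the height of catch and stops differs, unseen, by up to 2.5 mm either way from meter to meter.
- lid_press (a point): Ribbed thumb spot on the cover's outer face, 107 mm from the hinge, 11 mm from the free edge; x to the free edge, z out of the cover (up when shut). Pressed here the catch yields over about 3 mm, its push back growing from 5 to about 12 N (more nearer the hinge); then it snaps over, the push back vanishes and the cover drops 2 to 3 mm more on two rubber stops under its edge; there it is rigid.
- pack_center (a point): Centre of the loose battery pack, a black block 76 (x) by 38 (y) by 26 mm (z), about 160 g, lying flat on the bench; x points to its contact end (brass strips on the end face and on the edge of the top), z up. Grasp it across the 38 mm.
- pack_contacts (a point): Middle of the pack's contact end face, 38 mm from its centre along its x. It belongs at the +x end of the bay.
- resistor: Bystander: standard resistor, an upright steel can 54 mm across and 64 mm high with two brass posts on top, 81 mm in all. Origin: centre of its underside.
- gauge: Bystander: pressure gauge lying on its back, 64 mm across and 28 mm high, with a brass stem 24 mm long to its -x. Origin: under the dial's centre.
- driver: Bystander: screwdriver, 170 mm long along its x, lying on the bench; origin near its middle.
Mind the look-alikes: they are no part of the job. Leave any green, red or turquoise look-alike of the part that bears pack_center alone.

How it is judged:
On the way, in this order (a step that is already met when the one before it is completed fails the run):
1. the battery pack lies fully down in the bay, contacts to the springs, let go, the cover still open (x of pack_center in the frame of meter between -0.0165 and -0.0065 m and y of pack_center in the frame of meter between 0.055 and 0.065 m and z of pack_center in the frame of meter between 0.0535 and 0.0625 m and x of pack_contacts in the frame of meter above 0.018 m and angle between pack_center's own z axis and vertical below 0.08 rad and value of joint lid above 0.5 rad and contact force between the fingers and pack below 0.05 N), for 0.2 s.
2. the cover has snapped past its catch and lies on its rubber stops (contact force between each of cover_stop_left, cover_stop_right and stop_strip above 0.3 N and value of joint lid below 0.035 rad), for 0.2 s.
At the end, for the whole second after the job is handed in: The pack stands on the bay's floor (centre within 5 mm of its place, 4.5 mm in height, level to 0.08 rad) with its contacts at the spring end, and the cover is latched: held down on both of its rubber stops by the catch alone (below 0.035 rad) and at rest (all of step 2 and x of pack_center in the frame of meter between -0.0165 and -0.0065 m and y of pack_center in the frame of meter between 0.055 and 0.065 m and z of pack_center in the frame of meter between 0.0535 and 0.0625 m and x of pack_contacts in the frame of meter above 0.018 m and angle between pack_center's own z axis and vertical below 0.08 rad and velocity of joint lid between -0.02 and 0.02 rad/s and linear speed of pack below 0.02 m/s); the robot touches nothing.
It fails at once if the robot presses on the meter or its cover with more than 20 N (contact force between any of the arm, the fingers and meter above 20 N).
It fails at once if the robot leans on the shut cover: more than 14 N while the cover lies on its stops (contact force between cover_stop_left and stop_strip above 0.3 N and contact force between the fingers and meter above 14 N).
It fails at once if the standard resistor is pushed more than 25 mm or tipped over (distance of resistor from where it was at the start of the episode above 0.025 m or angle between resistor's own z axis and vertical above 0.5 rad).
It fails at once if the pressure gauge is pushed more than 25 mm or tipped over (distance of gauge from where it was at the start of the episode above 0.025 m or angle between gauge's own z axis and vertical above 0.5 rad).
It fails at once if the screwdriver is pushed more than 25 mm or tipped over (distance of driver from where it was at the start of the episode above 0.025 m).
It also fails if it takes over 67 s, if anything falls off the work surface, if the arm or the gripper's body presses on something with over 40 N, if the wrist force passes 120 N, or if a joint passes its speed limit or range.

ROBOT

A 6-joint arm with a two-finger parallel gripper is mounted at the origin on the work surface. World frame = base frame: x ahead of the robot, y to its left, z up, the work surface at z = 0. Lengths are in m, angles in rad, forces in N, time in s.
With the tool pointing down it reaches from about 0.325 to 0.85 m from the base axis. Payload 4.4 kg.
Tool frame: the origin (TCP) lies at the very end of the fingers, on their centre line; the grasp point (between the pads) lies 19 mm behind it (robot.grasp_offset is the distance from the TCP to the grasp point, in m); y points along the fingers, z is the direction in which the jaws open and shut, and the axes are right-handed (so a half turn about y gives the same grasp; the last joint's range is limited). The gripper opens to 94 mm and grips with 3 to 60 N. Pads are 16 mm wide; open, the fingers measure 119 mm over their backs; the gripper's body (75 mm by 177 mm) begins 78 mm behind the grasp point.
Start: joints at [-1.405, 0.207, 1.542, -0, 1.393, -0.15], TCP at [0.179, -0.547, 0.205] pointing down, gripper open.
Joint ranges: [-2.73, 2.73], [-0.86, 2.22], [0.23, 2.46], [-1.11, 4.25], [0.08, 2.63], [-2.82, 2.82]. Speed limits (rad/s): [2.79, 2.79, 3.14, 3.14, 3.14, 3.14].

INTERFACE

Orientations are given as a unit quaternion [w, x, y, z].
In Python, from cell import robot gives the robot as it stands.
- The arm moves only by the tool carry_out, never from a script. Its arguments are lists of equal length, an entry for each row: "slide": the shift along the tool's x, y, z in m, a list of three; "dr": the turn, a rotation vector about the tool's x, y, z in rad, a list of three. In form: {"slide": [[x, y, z], ...], "dr": [[rx, ry, rz], ...]}. A call has 1 to 8 rows; each row shifts and turns the commanded pose from where the row before left it, along the tool's axes as they then stand; what a row does not reach is not made up. A row lasts 1/10 s, in which the tool goes at most 50 mm and 8.59 degrees, less where a joint would pass 70% of its speed; a pose out of reach is approached as far as the arm can. A call is refused whole if a number of a shift passes 0.05 or a number of a turn 0.15, either way. A call with a gripper value outside its range is refused whole. "fingers" is the gripper command: -1 is fully open, 1 is shut, values between are in proportion, set as the call begins (left out, the last holds). The fingers move at their own pace and stop on an object; the grip force is fixed at half the most. Time passes only in rows, so rows that do not move let the fingers close. It gives the time, the measured TCP pose, the force and the opening at its end, in the units of the state.
- robot.observe(): the state, without advancing time (a new reading comes with each control period).
- robot.grab_frame(name): name is "scene" or "side" or "wrist"; returns the picture (480x640x3 uint8, blue, green, red); there is no depth.
- robot.camera_params(name): a dict with "intrinsics" (3x3 intrinsics, pixels), "rvec" (rotation vector, rad) and "tvec" (3), from world to camera coordinates, as OpenCV has them; the wrist camera has in their place "mount" (4x4, takes a point from camera to tool coordinates, whose origin is the TCP and whose axes are the tool frame's). Camera axes: x right, y down, z forward; pixel columns grow to the right and rows downward; lengths in m; the calibration is good to about 2 mm. A picture is of the moment at which its call begins: read the wrist's pose just before it. camera_params takes no time and is no camera call.
- robot.finish_job(): hands the job in, once; it reports no verdict.
The state is a dict: "time_s": time; "q": joint angles; "joint_vel": joint speeds; "tau": joint torques, N m; "position": TCP position; "orientation": TCP orientation; "wrist_force": force on the tool from outside, world axes, zero at the start; "torque": the same for the moment, N m; "finger_gap": finger opening in m.
Only numpy, scipy, OpenCV 4.12 (cv2) and the standard library are available. Lean on these libraries where they do the work, as an engineer would, in place of code of your own. Each camera call takes 0.05 s, during which the arm holds its last target. There are 200 camera calls.

## Working session

There is one attempt and no reset: what is moved stays moved. The work goes in short steps, Python scripts to look and compute and a tool call to move; the robot and the scene stay as the last step left them, time stands still between calls to the robot, and variables do not carry over. Pictures are saved under pics/ and viewed, about 8 in all and at most 12, crops included, and the job is handed in when it is done.

Besides the shell and the picture viewer there is one more tool, called after "Request:" as name(argument=value, ...) on one line, values as JSON. carry_out: Moves the arm, as the interface text tells. Its arguments: {"type":"object","properties":{"slide":{"type":"array","items":{"type":"array","items":{"type":"number"}}},"dr":{"type":"array","items":{"type":"array","items":{"type":"number"}}},"fingers":{"type":"number"}},"required":["slide","dr"]}

```bash
ls; mkdir -p pics; cat > h.py <<'E'
import numpy as np, cv2
from scipy.spatial.transform import Rotation as R
from cell import robot
def pose(s=None):
    s=s or robot.observe(); w,x,y,z=s["orientation"]
    return R.from_quat([x,y,z,w]), np.array(s["position"])
def cam(name):
    p=robot.camera_params(name); K=np.array(p["intrinsics"])
    if "mount" in p:
        r,t=pose(); M=np.array(p["mount"]); return K, r.as_matrix()@M[:3,:3], t+r.as_matrix()@M[:3,3]
    Rm=cv2.Rodrigues(np.array(p["rvec"],float))[0]; return K,Rm.T,-Rm.T@np.array(p["tvec"],float).ravel()
def ray(c,px,z):
    K,Rw,o=c; d=Rw@np.linalg.solve(K,[px[0],px[1],1.]); return o+d*(z-o[2])/d[2]
def proj(c,P):
    K,Rw,o=c; q=K@(Rw.T@(np.array(P)-o)); return q[:2]/q[2]
def delta(target,yaw_y):  # shift in tool axes
    r,t=pose(); return r.inv().apply(np.array(target)-t)
E
python3 - <<'E'
from h import *
s=robot.observe(); print({k:np.round(v,3) for k,v in s.items()})
ims=[robot.grab_frame(n) for n in("scene","side","wrist")]
for n,i in zip(("scene","side","wrist"),ims): cv2.imwrite(f"pics/{n}0.png",i); print(n,cam(n)[2].round(3))
print(pose()[0].as_matrix().round(3))
E
```

```text
pics
{'time_s': np.float64(0.0), 'q': array([-1.406,  0.207,  1.543, -0.   ,  1.393, -0.15 ]), 'joint_vel': array([ 0.   ,  0.001, -0.   , -0.001,  0.001, -0.001]), 'tau': array([ 0.0000e+00, -3.7088e+01, -2.8142e+01,  7.0000e-02,  3.6000e-02,
       -0.0000e+00]), 'position': array([ 0.178, -0.546,  0.204]), 'orientation': array([ 0.111, -0.111,  0.699, -0.698]), 'wrist_force': array([0.329, 0.756, 0.208]), 'torque': array([ 0.01 , -0.015, -0.026]), 'finger_gap': np.float64(0.094)}
scene [1.33  0.1   1.044]
side [ 0.297 -0.573  0.85 ]
wrist [ 0.251 -0.523  0.384]
[[-0.951 -0.     0.311]
 [-0.311  0.002 -0.951]
 [-0.    -1.    -0.002]]
```

View pics/scene0.png

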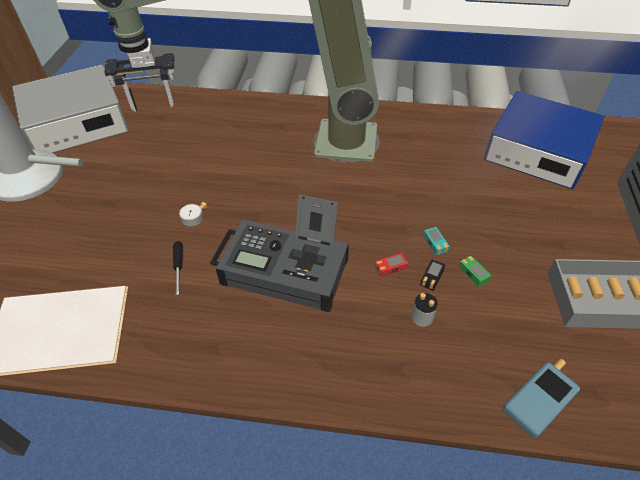

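View pics/side0.png

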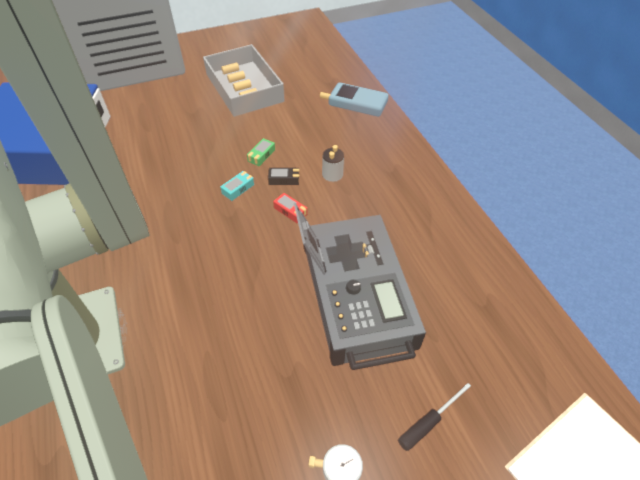

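The scene view shows the meter at about (283,262) with its cover upright at (317,218). There are four candidates for the pack:
- red at (391,264)
- turquoise at (436,240)
- green at (475,270)
- black at (432,274), with brass at its lower end and the resistor beyond it at (424,308)

Only the black one fits the description. The side view agrees: black pack at (284,176), contacts to the right.

```bash
python3 - <<'E'
from h import *
S=cv2.imread("pics/scene0.png"); D=cv2.imread("pics/side0.png")
cs,cd=cam("scene"),cam("side")
for n,c,pts in(("scene",cs,[(432,274,.026),(429,285,.026),(436,264,.026),(424,322,0),(391,264,.026),(436,240,.026),(475,270,.026),(250,223,.075),(348,240,.075),(329,293,.075),(219,262,.075)]),
 ("side",cd,[(284,175,.026),(297,175,.026),(270,175,.026),(290,205,.026),(305,226,.075),(383,217,.075),(420,330,.075),(333,347,.075)])):
    for u,v,z in pts: print(n,(u,v),ray(c,(u,v),z).round(3))
a=cv2.resize(S[210:340,200:500],None,fx=2.6,fy=2.6,interpolation=cv2.INTER_CUBIC)
b=cv2.resize(D[130:380,220:440],None,fx=2.6,fy=2.6,interpolation=cv2.INTER_CUBIC)
cv2.imwrite("pics/cropS.png",a);cv2.imwrite("pics/cropD.png",b[:600])
E
```

```text
scene (432, 274) [0.545 0.272 0.026]
scene (429, 285) [0.58  0.264 0.026]
scene (436, 264) [0.511 0.282 0.026]
scene (424, 322) [0.673 0.255 0.   ]
scene (391, 264) [0.526 0.167 0.026]
scene (436, 240) [0.429 0.283 0.026]
scene (475, 270) [0.518 0.38  0.026]
scene (250, 223) [ 0.474 -0.211  0.075]
scene (348, 240) [0.5   0.051 0.075]
scene (329, 293) [0.669 0.023 0.075]
scene (219, 262) [ 0.611 -0.258  0.075]
side (284, 175) [0.533 0.263 0.026]
side (297, 175) [0.563 0.252 0.026]
side (270, 175) [0.501 0.276 0.026]
side (290, 205) [0.514 0.163 0.026]
side (305, 226) [0.511 0.05  0.075]
side (383, 217) [0.677 0.013 0.075]
side (420, 330) [ 0.619 -0.256  0.075]
side (333, 347) [ 0.46  -0.23   0.075]
```

View pics/cropS.png

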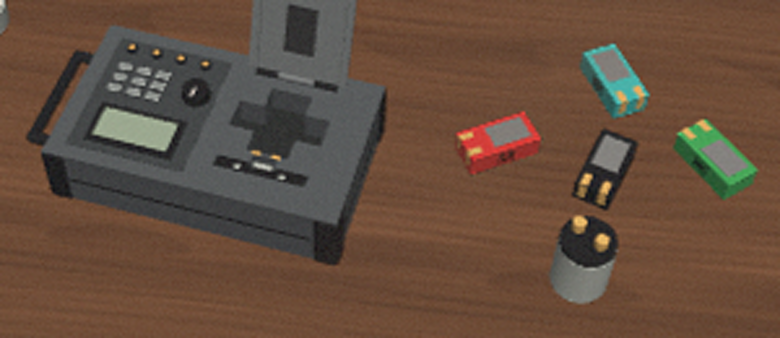

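The crop confirms the black pack, with brass at its near end and the resistor in front of it. Next I lift, turn so the jaws straddle it, and travel over.

Request:
carry_out(slide=[[0, -0.02, 0], [0, -0.02, 0], [0, -0.02, 0], [0, -0.02, 0], [0, -0.02, 0]], dr=[[0, 0.124, 0], [0, 0.124, 0], [0, 0.124, 0], [0, 0.124, 0], [0, 0.124, 0]], fingers=-0.35)

```text
time_s: 0.65
position: [0.1785, -0.5462, 0.3058]
orientation: [-0.109, 0.109, 0.699, -0.698]
wrist_force: [-0.7, -0.7, 0.4]
finger_gap: 0.0638
```

Request:
carry_out(slide=[[-0.0055, 0, -0.045], [-0.0055, 0, -0.045], [-0.0055, 0, -0.045], [-0.0055, 0, -0.045], [-0.0055, 0, -0.045], [-0.0055, 0, -0.045], [-0.0055, 0, -0.045], [-0.0055, 0, -0.045]], dr=[[0, 0, 0], [0, 0, 0], [0, 0, 0], [0, 0, 0], [0, 0, 0], [0, 0, 0], [0, 0, 0], [0, 0, 0]])

```text
time_s: 1.45
position: [0.3286, -0.2144, 0.3053]
orientation: [-0.107, 0.107, 0.699, -0.699]
wrist_force: [0.9, -0.1, -0.0]
finger_gap: 0.0638
```

Request:
carry_out(slide=[[-0.0055, 0, -0.045], [-0.0055, 0, -0.045], [-0.0055, 0, -0.045], [-0.0055, 0, -0.045], [-0.0055, 0, -0.045], [-0.0055, 0, -0.045], [-0.0055, 0, -0.045], [-0.0055, 0, -0.045]], dr=[[0, 0, 0], [0, 0, 0], [0, 0, 0], [0, 0, 0], [0, 0, 0], [0, 0, 0], [0, 0, 0], [0, 0, 0]])

```text
time_s: 2.25
position: [0.4784, 0.116, 0.3052]
orientation: [0.107, -0.107, -0.699, 0.699]
wrist_force: [0.9, -0.8, 0.5]
finger_gap: 0.0632
```

Request:
carry_out(slide=[[-0.005, 0, -0.045], [-0.005, 0.03, -0.045], [0, 0.04, -0.03], [0, 0.03, 0], [0, 0, 0]], dr=[[0, 0, 0], [0, 0, 0], [0, 0, 0], [0, 0, 0], [0, 0, 0]])

```text
time_s: 2.75
position: [0.518, 0.2221, 0.2016]
orientation: [0.111, -0.102, -0.697, 0.701]
wrist_force: [-0.3, 0.3, -0.1]
finger_gap: 0.0636
```

```bash
python3 - <<'E'
from h import *
s=robot.observe(); print(s["time_s"],np.round(s["position"],4),np.round(s["q"],2),s["finger_gap"]); print(pose()[0].as_matrix().round(3))
c=cam("wrist"); print(c[1].round(2),c[2].round(3))
W=robot.grab_frame("wrist"); cv2.imwrite("pics/w1.png",W)
print(proj(c,[.538,.268,.026]).round())
E
```

```text
2.75 [0.518  0.2221 0.2016] [ 0.25  0.19  1.56 -0.    1.4   2.12] 0.06355168831630423
[[-0.955 -0.012 -0.298]
 [ 0.298 -0.003 -0.955]
 [ 0.011 -1.     0.007]]
[[-0.3  -0.92 -0.26]
 [-0.95  0.29  0.07]
 [ 0.01  0.27 -0.96]] [0.593 0.199 0.38 ]
[263. 214.]
```

View pics/w1.png

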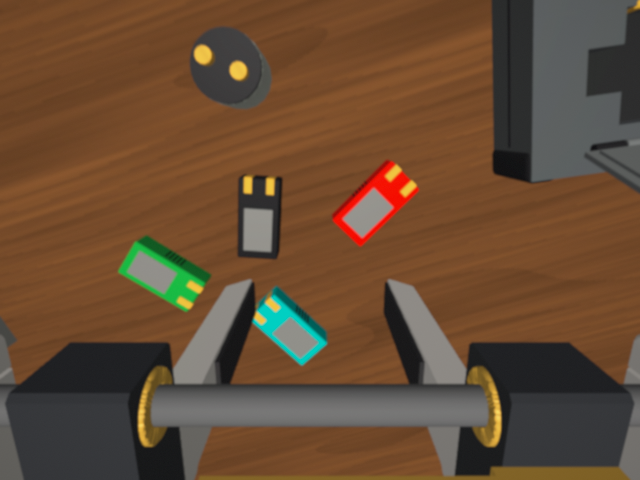

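The wrist view shows the black pack at about (259,217) with its contacts at the top, (258,185), towards the resistor at (230,67). Red is at (375,203), green at (165,273) and turquoise at (290,325). The jaws are near (318,290).

```bash
python3 - <<'E'
from h import *
W=cv2.imread("pics/w1.png"); c=cam("wrist")
hsv=cv2.cvtColor(W,cv2.COLOR_BGR2HSV).astype(int); g=W.max(2).astype(int)
x0,x1,y0,y1=225,296,160,272
sub=W[y0:y1,x0:x1].astype(int); h=hsv[y0:y1,x0:x1]
blk=(sub.max(2)<62); lab=(h[...,1]<40)&(sub.max(2)>100); br=(h[...,1]>130)&(h[...,2]>190)
m=((blk|lab|br)*255).astype(np.uint8); m=cv2.morphologyEx(m,cv2.MORPH_CLOSE,np.ones((3,3)))
n,l,st,_=cv2.connectedComponentsWithStats(m); k=1+st[1:,4].argmax(); 
cnt=max(cv2.findContours((l==k).astype(np.uint8),cv2.RETR_EXTERNAL,cv2.CHAIN_APPROX_NONE)[0],key=len)
r=cv2.minAreaRect(cnt); print(st[k],r); bp=cv2.boxPoints(r)+[x0,y0]
P=[ray(c,p,.026) for p in bp]; print(np.round(P,4), np.mean(P,0).round(4)); print([np.linalg.norm(P[i]-P[i-1]).round(4) for i in range(4)])
def cen(mm): v,u=np.nonzero(mm); return ray(c,(u.mean()+x0,v.mean()+y0),.026)
a,b=cen(lab),cen(br); print("label",a,"brass",b,"yaw",np.arctan2(*(b-a)[[1,0]]))
vv,uu=np.nonzero(lab); rl=cv2.minAreaRect(np.c_[uu,vv].astype(np.float32)); print([ray(c,p,.026).round(4) for p in cv2.boxPoints(rl)+[x0,y0]])
E
```

```text
[  13   16   44   83 3323] ((34.360740661621094, 56.82368469238281), (42.256507873535156, 81.81969451904297), 1.1691392660140991)
[[0.508  0.3058 0.026 ]
 [0.5802 0.2771 0.026 ]
 [0.5681 0.2409 0.026 ]
 [0.4951 0.2676 0.026 ]] [0.5378 0.2729 0.026 ]
[np.float64(0.0404), np.float64(0.0777), np.float64(0.0381), np.float64(0.0777)]
label [0.52792118 0.278445   0.026     ] brass [0.56658093 0.26324205 0.026     ] yaw -0.3746741056267203
[array([0.5132, 0.2991, 0.026 ]), array([0.5512, 0.2833, 0.026 ]), array([0.5423, 0.2584, 0.026 ]), array([0.504 , 0.2735, 0.026 ])]
```

```bash
cat >> h.py <<'E'
def go(P,yaw,tilt=0):
    """tool down, jaw axis z = -(y axis of yaw frame), x = -(x axis); tilt about frame y. prints pos delta in current tool axes and rotvec"""
    f=R.from_euler("z",yaw)*R.from_euler("y",tilt); T=f*R.from_matrix([[-1,0,0],[0,0,-1],[0,-1,0]])
    r,t=pose(); print("pos",t.round(4),"dr(tool)",(r.inv()*T).as_rotvec().round(4),"slide now",r.inv().apply(np.array(P)-t).round(4),"slide after turn",T.inv().apply(np.array(P)-t).round(4))
E
python3 - <<'E'
from h import *
print(robot.observe()["time_s"]); go([.538,.2745,.06],-.377)
E
```

```text
2.8
pos [0.52   0.2219 0.2049] dr(tool) [-0.004   0.0735  0.0057] slide now [-0.0023  0.1447 -0.0561] slide after turn [ 0.0026  0.1449 -0.0555]
```

Request:
carry_out(slide=[[0, 0, 0], [0.003, 0.03, -0.0275], [0, 0.03, -0.028], [0, 0.045, 0], [0, 0.03, 0], [0, 0.01, 0], [0, 0, 0]], dr=[[-0.004, 0.0735, 0.006], [0, 0, 0], [0, 0, 0], [0, 0, 0], [0, 0, 0], [0, 0, 0], [0, 0, 0]])

```text
time_s: 3.5
position: [0.5413, 0.2746, 0.0635]
orientation: [-0.131, 0.135, 0.695, -0.693]
wrist_force: [0.5, 1.2, 0.4]
finger_gap: 0.0633
```

```bash
python3 - <<'E'
from h import *
c=cam("wrist"); W=robot.grab_frame("wrist"); cv2.imwrite("pics/w2.png",W); go([.538,.2745,.004],-.377)
print(proj(c,[.538,.2745,.026]),proj(c,[.538+.0353,.2745-.014,.026]))
E
```

```text
pos [0.5425 0.2751 0.0651] dr(tool) [ 0.0061 -0.0016 -0.0081] slide now [0.0045 0.0611 0.0026] slide after turn [0.004  0.0611 0.0022]
[319.98630896 277.09133138] [319.94412931 213.3158438 ]
```

View pics/w2.png

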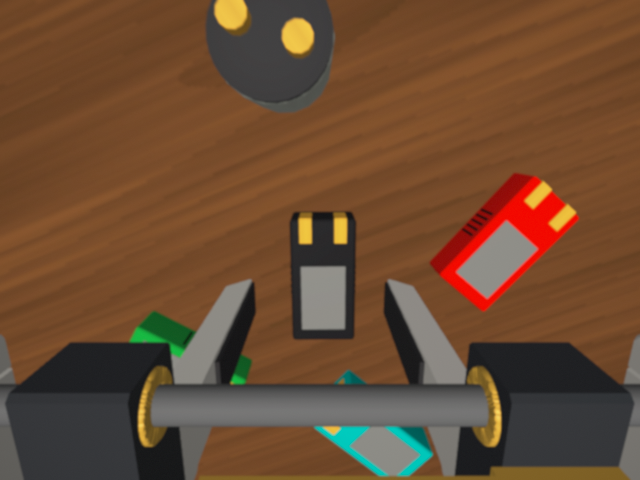

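The wrist view shows the pack centred between the jaws: contact edge at row 212, centre near (323,277), against a predicted (320,277). I'll descend and grasp.

Request:
carry_out(slide=[[0.002, 0.02, 0.001], [0.001, 0.02, 0.001], [0, 0.01, 0], [0, 0.004, 0], [0, 0, 0]], dr=[[0, 0, 0], [0, 0, 0], [0, 0, 0], [0, 0, 0], [0, 0, 0]])

```text
time_s: 4.05
position: [0.5388, 0.2747, 0.0102]
orientation: [-0.13, 0.136, 0.696, -0.693]
wrist_force: [-0.4, 0.4, -0.4]
finger_gap: 0.0635
```

Request:
carry_out(slide=[[0, 0.002, 0], [0, 0, 0]], dr=[[0, 0, 0], [0, 0, 0]])

```text
time_s: 4.25
position: [0.5386, 0.2748, 0.008]
orientation: [-0.13, 0.136, 0.696, -0.693]
wrist_force: [0.3, 0.5, 0.0]
finger_gap: 0.0636
```

Request:
carry_out(slide=[[0, 0, 0], [0, 0, 0], [0, 0, 0], [0, 0, 0], [0, 0, 0], [0, 0, 0]], dr=[[0, 0, 0], [0, 0, 0], [0, 0, 0], [0, 0, 0], [0, 0, 0], [0, 0, 0]], fingers=1)

```text
time_s: 4.85
position: [0.5378, 0.2744, 0.0071]
orientation: [-0.13, 0.135, 0.696, -0.694]
wrist_force: [-0.4, -0.7, 1.3]
finger_gap: 0.0378
```

Gripped: the opening is 37.8 mm. I'll lift above the cover's height and go beside the bay to look.

Request:
carry_out(slide=[[0, -0.03, 0], [0, -0.05, 0], [0, -0.05, 0], [0, -0.05, 0], [0, -0.05, 0], [0, -0.02, 0], [0, 0, 0]], dr=[[0, 0, 0], [0, 0, 0], [0, 0, 0], [0, 0, 0], [0, 0, 0], [0, 0, 0], [0, 0, 0]])

```text
time_s: 5.55
position: [0.5385, 0.2751, 0.2619]
orientation: [-0.128, 0.138, 0.697, -0.692]
wrist_force: [0.3, 0.2, -1.6]
finger_gap: 0.0377
```

Request:
carry_out(slide=[[-0.019, 0, 0.038], [-0.019, 0, 0.038], [-0.019, 0, 0.038], [-0.019, 0, 0.038], [-0.019, 0, 0.038], [0, 0, 0], [0, 0, 0]], dr=[[0, 0, 0], [0, 0, 0], [0, 0, 0], [0, 0, 0], [0, 0, 0], [0.003, -0.094, -0.004], [0.003, -0.094, -0.004]])

```text
time_s: 6.25
position: [0.5526, 0.0608, 0.2531]
orientation: [0.07, -0.064, -0.703, 0.705]
wrist_force: [0.3, 0.1, -0.7]
finger_gap: 0.038
```

```bash
python3 - <<'E'
from h import *
c=cam("wrist"); W=robot.grab_frame("wrist"); cv2.imwrite("pics/w3.png",W); go([.565,-.039,.25],-.19)
print(robot.observe()["finger_gap"],proj(c,[.565,-.039,.045]))
E
```

```text
pos [0.5527 0.0615 0.2531] dr(tool) [-0.0028  0.0045  0.0081] slide now [-0.0307  0.0031  0.0965] slide after turn [-0.0311  0.0031  0.0964]
0.0375371296849218 [414.79251636 182.12405045]
```

View pics/w3.png

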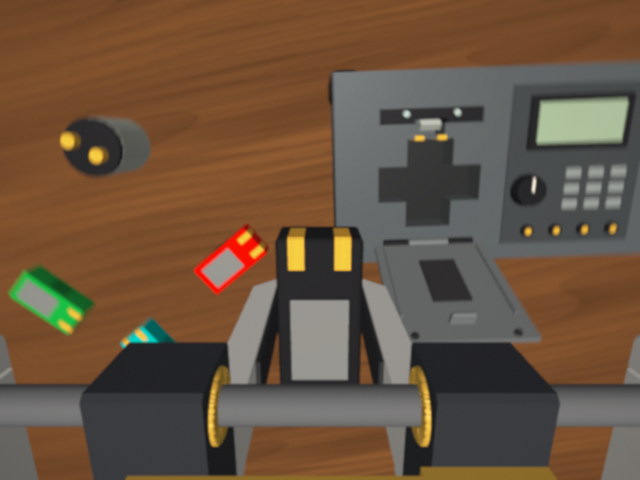

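The wrist view shows the bay's cross at about (429,182), springs at (420,138) and (442,138), and the stop strip and catch above it. The cover's hinge is at about (428,242) and its free edge near row 335. The held pack has its contacts on the spring side.

```bash
python3 - <<'E'
from h import *
W=cv2.imread("pics/w3.png"); c=cam("wrist")
x0,x1,y0,y1=370,490,128,236
g=W[y0:y1,x0:x1].max(2); print(g[54,2:20],g[54,-25:])
m=((g<62)*255).astype(np.uint8)
n,l,st,_=cv2.connectedComponentsWithStats(m); k=1+st[1:,4].argmax(); print(st[k])
m=(l==k).astype(np.uint8)
cnt=max(cv2.findContours(m,cv2.RETR_EXTERNAL,cv2.CHAIN_APPROX_NONE)[0],key=len)[:,0]+[x0,y0]
P=np.array([ray(c,p,.075)[:2] for p in cnt])
r=cv2.minAreaRect((P*1000).astype(np.float32)); print("rect",r)
# meter yaw from left edge / hinge etc.
for yaw in(-.21,-.19,-.17):
    q=P@np.array([[np.cos(yaw),-np.sin(yaw)],[np.sin(yaw),np.cos(yaw)]]); lo,hi=q.min(0),q.max(0); ctr=(lo+hi)/2
    print(yaw,(hi-lo).round(4),"ctr",(np.array([[np.cos(yaw),-np.sin(yaw)],[np.sin(yaw),np.cos(yaw)]])@ctr).round(4))
for p in[(333,74),(336,258),(338,264),(504,86),(500,243)]: print(p,ray(c,p,.075).round(4))
cv2.imwrite("pics/mask.png",m*255)
for y in range(0,108,6): xs=np.nonzero(m[y])[0]; print(y+y0,(xs.min()+x0,xs.max()+x0) if len(xs) else None,end=" ")
E
```

```text
[111 111 111 111 109 101  85  68  58  57  57  57  57  57  57  56  56  56] [ 52  51  51  50  48  49  49  50  49  49  48  49  50  57  76  94 104 105
 106 105 105 105 105 105 105]
[  10   12  100   85 5269]
rect ((566.7119140625, -44.25093078613281), (89.16797637939453, 75.08539581298828), 81.78606414794922)
-0.21 [0.0767 0.0905] ctr [ 0.567  -0.0441]
-0.19 [0.076 0.09 ] ctr [ 0.567  -0.0441]
-0.17 [0.0755 0.0895] ctr [ 0.567  -0.0441]
(333, 74) [0.6734 0.0254 0.075 ]
(336, 258) [0.5124 0.0511 0.075 ]
(338, 264) [0.5061 0.0503 0.075 ]
(504, 86) [ 0.6373 -0.1159  0.075 ]
(500, 243) [ 0.4983 -0.1042  0.075 ]
128 None 134 None 140 (np.int64(449), np.int64(452)) 146 (np.int64(409), np.int64(452)) 152 (np.int64(409), np.int64(451)) 158 (np.int64(409), np.int64(451)) 164 (np.int64(409), np.int64(451)) 170 (np.int64(380), np.int64(479)) 176 (np.int64(380), np.int64(478)) 182 (np.int64(380), np.int64(478)) 188 (np.int64(380), np.int64(477)) 194 (np.int64(380), np.int64(477)) 200 (np.int64(380), np.int64(449)) 206 (np.int64(407), np.int64(448)) 212 (np.int64(407), np.int64(448)) 218 (np.int64(407), np.int64(448)) 224 (np.int64(408), np.int64(414)) 230 None
```

```bash
python3 - <<'E'
from h import *
W=cv2.imread("pics/w3.png"); c=cam("wrist"); g=W.max(2).astype(float)
from numpy import *
def edge(line,th,rising):  # subpixel crossing
    s=line-th
    for i in range(len(s)-1):
        if (s[i]<0)!=(s[i+1]<0) and (s[i+1]>s[i])==rising: return i+s[i]/(s[i]-s[i+1])
def vline(rows,a,b,th,rising,rev=False):
    o=[]
    for v in rows:
        L=g[v,a:b]; L=L[::-1] if rev else L; e=edge(L,th,rising)
        if e is not None: o.append(((b-1-e) if rev else a+e,v))
    return array(o)
def hline(cols,a,b,th,rising):
    o=[]
    for u in cols:
        e=edge(g[a:b,u],th,rising)
        if e is not None: o.append((u,a+e))
    return array(o)
def fit(n,px,z):
    P=array([ray(c,p,z)[:2] for p in px]); vx,vy,x,y=cv2.fitLine((P*1000).astype(float32),cv2.DIST_HUBER,0,.01,.01).ravel(); 
    a=arctan2(vy,vx); a=(a+pi/4)%(pi/2)-pi/4; print(n,len(px),"yaw",a.round(4),"mid",(x.round(1),y.round(1))); return a,array([x,y])
B={}
B['yL']=fit("bay +y wall",vline(list(range(146,163))+list(range(204,220)),395,425,82,False),.075)
B['yR']=fit("bay -y wall",vline(list(range(146,163))+list(range(204,220)),435,470,82,True),.075)
B['rL']=fit("recess +y",vline(range(172,196),370,395,82,False),.075)
B['rR']=fit("recess -y",vline(range(172,196),465,490,82,True),.075)
B['x-']=fit("bay -x wall",hline(range(412,445),212,236,82,True),.075)
B['x+']=fit("bay +x wall",hline([410,411,429,430,431,432,449,450],126,150,82,False),.075)
B['rx+']=fit("recess x+",hline(list(range(384,404))+list(range(456,474)),155,180,82,False),.075)
B['rx-']=fit("recess x-",hline(list(range(384,404))+list(range(456,474)),188,212,82,True),.075)
fit("meter +y edge",vline(list(range(85,225)),320,350,85,True),.075)
# held pack
r,t=pose(); z=t[2]+.0185; print("TCP",t,"tool x dir",r.as_matrix()[:,0].round(4))
w=W.astype(int)
print(W[250,268:372].max(1)); print(W[222:245,318].max(1))
E
```

```text
bay +y wall 33 yaw -0.1549 mid (np.float32(564.7), np.float32(-22.9))
bay -y wall 33 yaw -0.1504 mid (np.float32(563.9), np.float32(-64.0))
recess +y 24 yaw -0.1568 mid (np.float32(575.4), np.float32(1.2))
recess -y 24 yaw -0.1498 mid (np.float32(556.7), np.float32(-88.7))
bay -x wall 33 yaw -0.15 mid (np.float32(527.9), np.float32(-39.5))
bay +x wall 8 yaw -0.1242 mid (np.float32(605.4), np.float32(-49.5))
recess x+ 38 yaw -0.1485 mid (np.float32(583.7), np.float32(-39.0))
recess x- 38 yaw -0.1522 mid (np.float32(551.5), np.float32(-40.7))
meter +y edge 140 yaw -0.1466 mid (np.float32(606.2), np.float32(36.4))
TCP [0.55267512 0.0614952  0.25312798] tool x dir [-0.9828  0.1845  0.0081]
[126 127 129 129 128 126 115  90  57  39  42  44  45  45  44  44  44  50
 104 186 237 244 244 243 244 244 245 245 246 246 245 245 245 245 244 230
 168  91  48  43  44  44  44  45  43  44  44  44  45  45  44  44  45  44
  44  44  43  44  44  44  44  45  43  44  52 106 187 237 244 243 243 244
 244 245 245 246 246 245 244 244 245 243 225 148  72  44  43  44  44  43
  44  41  38  37  51  76  98 105 106 105 105 106 106 106]
[126 128 128 120  94  55  27  26  24  25  24  23  25  24  25  26  31  36
  39  41  43  43  44]
```

Request:
carry_out(slide=[[0, 0, 0], [0, 0, 0], [0, 0, 0]], dr=[[0, 0, 0], [0, 0, 0], [0, 0, 0]])

```text
time_s: 6.6
position: [0.5538, 0.0628, 0.2559]
orientation: [0.068, -0.066, -0.703, 0.705]
wrist_force: [0.6, -0.5, -1.7]
finger_gap: 0.0378
```

```bash
python3 - <<'E'
from h import *
r,t=pose(); print(t.round(4)); go([.567,-.0439,.25],-.151)
im=robot.grab_frame("wrist"); cv2.imwrite("pics/w4.png",im); print(pose()[1].round(4)); go([.567,-.0439,.25],-.151)
# end of pack rel TCP
c=cam("wrist"); e=[ray(c,(276+d,238.5),t[2]+.0185) for d in(0,43.5,87)]; b=ray(c,(319.5,226.6),t[2]-.0075)
print([r.inv().apply(p-t).round(4) for p in e+[b]])
g=im.max(2).astype(float)
for v in(245,260,275,290,305): print(v,[int(x) for x in g[v,268:282:1]],[int(x) for x in g[v,354:370]])
E
```

```text
[0.5538 0.0628 0.2559]
pos [0.5538 0.0628 0.2559] dr(tool) [-0.0023 -0.039   0.0034] slide now [-0.0331  0.006   0.1023] slide after turn [-0.0291  0.0059  0.1035]
[0.554  0.0628 0.2562]
pos [0.554  0.0628 0.2562] dr(tool) [-0.0022 -0.0388  0.0028] slide now [-0.0329  0.0064  0.1024] slide after turn [-0.0289  0.0062  0.1036]
[array([-0.0348, -0.0187, -0.0175]), array([-0.0348, -0.0186,  0.001 ]), array([-0.0348, -0.0186,  0.0194]), array([-0.034 ,  0.0074,  0.001 ])]
245 [125, 125, 128, 131, 133, 130, 115, 84, 51, 40, 42, 44, 45, 44] [45, 43, 44, 44, 44, 43, 39, 38, 50, 77, 99, 106, 106, 106, 106, 106]
260 [123, 124, 123, 123, 123, 122, 118, 99, 64, 41, 41, 42, 45, 45] [44, 44, 43, 44, 42, 41, 38, 39, 59, 85, 102, 106, 106, 106, 107, 106]
275 [123, 124, 125, 125, 126, 125, 122, 108, 80, 49, 39, 42, 42, 44] [41, 44, 43, 43, 42, 39, 37, 47, 78, 105, 115, 114, 113, 114, 115, 113]
290 [153, 153, 152, 153, 152, 148, 131, 98, 58, 36, 37, 40, 42, 43] [43, 43, 43, 42, 41, 39, 35, 33, 49, 87, 123, 145, 152, 153, 152, 152]
305 [152, 143, 120, 87, 51, 33, 27, 28, 25, 31, 35, 39, 41, 42] [42, 43, 42, 42, 40, 36, 33, 32, 29, 26, 30, 31, 43, 74, 112, 139]
```

```bash
cat > bay.py <<'E'
from h import *
def edge(s,th,rising):
    s=s-th
    for i in range(len(s)-1):
        if (s[i]<0)!=(s[i+1]<0) and (s[i+1]>s[i])==rising: return i+s[i]/(s[i]-s[i+1])
def bay(W,c,du=0,dv=0):
    g=W.max(2).astype(float)
    V=lambda rows,a,b,ri:[(a+du+e,v+dv) for v in rows for e in[edge(g[v+dv,a+du:b+du],82,ri)] if e is not None]
    H=lambda cols,a,b,ri:[(u+du,a+dv+e) for u in cols for e in[edge(g[a+dv:b+dv,u+du],82,ri)] if e is not None]
    rows=list(range(146,163))+list(range(204,220)); cols=list(range(384,404))+list(range(456,474))
    L={}
    for n,px in dict(yp=V(rows,395,425,False),ym=V(rows,435,470,True),rp=V(range(172,196),370,395,False),rm=V(range(172,196),465,490,True),
        xm=H(range(412,445),212,236,True),rxp=H(cols,155,180,False),rxm=H(cols,188,212,True)).items():
        P=np.array([ray(c,p,.075)[:2]*1000 for p in px],np.float32); vx,vy,x,y=cv2.fitLine(P,cv2.DIST_HUBER,0,.01,.01).ravel()
        L[n]=((np.arctan2(vy,vx)+np.pi/4)%(np.pi/2)-np.pi/4,np.array([x,y]))
    yaw=np.median([a for a,_ in L.values()]); ex=np.array([np.cos(yaw),np.sin(yaw)]); ey=np.array([-ex[1],ex[0]])
    d={n:p@(ex if 'x' in n else ey) for n,(a,p) in L.items()}
    cx=(d['rxp']+d['rxm'])/2; cy=(d['yp']+d['ym']+d['rp']+d['rm'])/4
    print({k:round(float(v),1) for k,v in d.items()},"yaws",[round(float(a),3) for a,_ in L.values()])
    print("bay",(cx*ex+cy*ey).round(2),"yaw",yaw.round(4)); return cx*ex+cy*ey,yaw
E
python3 - <<'E'
from bay import *
W=cv2.imread("pics/w4.png"); c=cam("wrist"); b,y=bay(W,c); r,t=pose(); print(t); go([*b/1000,.25],y)
E
```

```text
{'yp': 68.7, 'ym': 27.9, 'rp': 94.2, 'rm': 2.3, 'xm': 526.3, 'rxp': 581.4, 'rxm': 549.9} yaws [-0.168, -0.164, -0.165, -0.165, -0.164, -0.162, -0.166]
bay [565.93 -45.06] yaw -0.1645
[0.55399229 0.06284669 0.25622081]
pos [0.554  0.0628 0.2562] dr(tool) [-0.0022 -0.0252  0.0028] slide now [-0.0321  0.0064  0.1037] slide after turn [-0.0294  0.0062  0.1045]
```

```bash
python3 - <<'E'
from h import *
go([.569,-.0445,.14],-.1645)
E
```

```text
pos [0.554  0.0628 0.2562] dr(tool) [-0.0022 -0.0253  0.0028] slide now [-0.0353  0.1164  0.1023] slide after turn [-0.0324  0.1162  0.1034]
```

Request:
carry_out(slide=[[0, 0, 0], [-0.016, 0, 0.05], [-0.0164, 0, 0.0534], [0, 0.03, 0], [0, 0.046, 0], [0, 0.03, 0], [0, 0.01, 0], [0, 0, 0]], dr=[[-0.002, -0.025, 0.003], [0, 0, 0], [0, 0, 0], [0, 0, 0], [0, 0, 0], [0, 0, 0], [0, 0, 0], [0, 0, 0]])

```text
out of range: a shift must lie within [-0.05, 0.05]
```

Request:
carry_out(slide=[[-0.004, 0, 0.01], [-0.014, 0, 0.0467], [-0.0144, 0, 0.0467], [0, 0.03, 0], [0, 0.046, 0], [0, 0.03, 0], [0, 0.01, 0], [0, 0, 0]], dr=[[-0.002, -0.025, 0.003], [0, 0, 0], [0, 0, 0], [0, 0, 0], [0, 0, 0], [0, 0, 0], [0, 0, 0], [0, 0, 0]])

```text
time_s: 7.45
position: [0.5679, -0.0445, 0.1392]
orientation: [-0.059, 0.057, 0.705, -0.705]
wrist_force: [-0.0, -0.6, -0.8]
finger_gap: 0.0376
```

Request:
carry_out(slide=[[0, 0.01, 0], [0, 0.012, 0], [0, 0, 0], [0, 0, 0], [0, 0, 0], [0, 0, 0]], dr=[[0, 0, 0], [0, 0, 0], [0, 0, 0], [0, 0, 0], [0, 0, 0], [0, 0, 0]])

```text
time_s: 8.05
position: [0.5697, -0.0451, 0.1195]
orientation: [0.057, -0.059, -0.705, 0.705]
wrist_force: [-0.0, -0.6, -2.1]
finger_gap: 0.0379
```

```bash
python3 - <<'E'
from h import *
ims=[robot.grab_frame(n) for n in("wrist","scene","side")]
go([.569,-.0445,.085],-.1645)
a=cv2.resize(ims[0][130:400,200:440],None,fx=2.2,fy=2.2,interpolation=cv2.INTER_CUBIC)
cv2.imwrite("pics/w5.png",ims[0]); cv2.imwrite("pics/s5.png",ims[1]); cv2.imwrite("pics/d5.png",ims[2])
b=cv2.resize(ims[1][215:305,250:350],None,fx=2.6,fy=2.6,interpolation=cv2.INTER_CUBIC)
d=cv2.resize(ims[2][190:300,290:390],None,fx=2.6,fy=2.6,interpolation=cv2.INTER_CUBIC)
o=np.zeros((600,800,3),np.uint8); o[:a.shape[0],:a.shape[1]]=a; o[:b.shape[0],530:790]=b; o[240:240+d.shape[0],530:790]=d
cv2.imwrite("pics/m5.png",o)
E
```

```text
pos [ 0.5694 -0.0451  0.1192] dr(tool) [-0.0002 -0.0002 -0.0017] slide now [ 0.0006  0.0342 -0.0005] slide after turn [ 0.0005  0.0342 -0.0005]
```

View pics/m5.png

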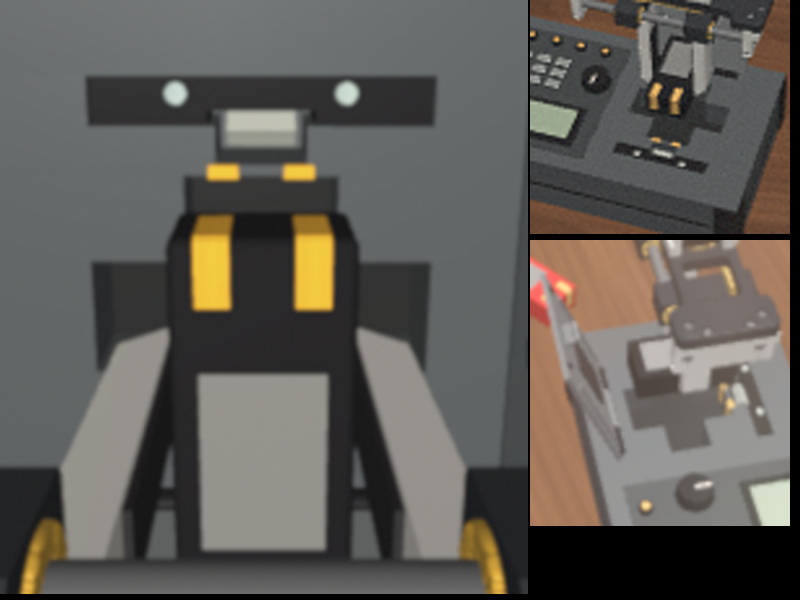

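The views show the pack over the bay. Laterally the crop columns agree: pack mid ≈262, bay, recess and stop-strip mid ≈261. Contacts face the springs. Next I check the fit lengthwise from this picture.

```bash
python3 - <<'E'
from h import *
c=cam("wrist"); r,t=pose(); g=cv2.imread("pics/w5.png").max(2).astype(int)
f=lambda u,v,z:(r.inv().apply(ray(c,(u,v),z)-t)*1000).round(1)
print("rim col 320",g[200:235,320]); print("rim col 289",g[200:235,289]); print("recess col 258",g[240:305,258]); print("recess R col 385",g[240:305,385])
print("row 214",g[214,275:365]);print("row 270",g[270,235:285],g[270,360:400])
print("packend bottom",f(320,226.8,t[2]-.0075),"packend top",f(320,130+247/2.2,t[2]+.0185),"rim x+",f(320,210.3,.075),"recess x+",f(260,249.5,.075))
print("recess y",f(242.5,270,.075),f(395,270,.075),"bay y",f(284,214,.075),f(353.3,214,.075))
E
```

```text
rim col 320 [ 58  58  58  62  78  95 105 108 104  93  75  60  56  56  56  55  56  56
  55  54  54  55  55  55  53  53  42  29  24  23  23  24  23  24  23]
rim col 289 [110 109 109 109 108 109 109 108 105  94  75  60  56  56  56  56  55  56
  55  56  54  54  54  54  54  51  43  40  55  75  88 102 115 126 134]
recess col 258 [105 105 105 104 105 105 105 100  90  71  56  52  52  52  52  52  52  52
  52  52  52  51  52  52  52  52  51  52  52  52  51  51  51  51  50  51
  50  51  50  51  51  53  56  69 100 130 147 150 150 150 150 151 150 151
 150 149 150 151 150 150 150 151 150 150 150]
recess R col 385 [104 103 103 103 103 104 104 101  93  76  58  51  50  51  50  51  50  51
  50  50  50  50  51  50  50  51  50  50  50  50  51  50  50  49  50  50
  50  49  48  50  50  52  53  56  62  81 107 126 138 144 148 150 150 150
 150 150 151 150 150 150 150 150 150 150 150]
row 214 [107 107 107 107 108 108 108  99  80  57  43  43  48  53  56  55  56  56
  55  54  56  54  55  55  54  55  55  55  55  55  55  55  55  55  57  56
  55  56  56  55  56  56  56  56  56  56  55  56  56  56  55  56  56  55
  55  54  56  55  54  54  55  54  54  54  54  54  54  54  54  54  54  55
  54  53  52  49  48  53  72  93 103 106 106 106 105 106 106 106 106 105]
row 270 [104 103 103 103 103 103  97  82  57  44  42  42  43  43  42  44  47  49
  50  51  50  52  52  51  51  51  51  51  50  51  52  51  51  51  52  52
  51  52  52  51  46  40  37  38  41  42  43  43  43  42] [ 37  34  37  46  50  51  51  51  51  51  50  50  51  51  50  51  51  50
  51  51  51  51  51  51  50  51  49  48  48  48  48  49  49  54  71  90
 101 103 103 103]
packend bottom [-33.7   7.6   1.3] packend top [-33.  -18.4   1.2] rim x+ [-35.   44.3   1.4] recess x+ [-11.5  44.2 -34.2]
recess y [  1.4  44.2 -45.2] [ 1.4 44.2 46.6] bay y [-32.9  44.3 -19.4] [-32.8  44.3  20.7]
```

The fit is within about 0.5 mm both ways, so I'll descend with small corrections, watching force.

Request:
carry_out(slide=[[0, 0.015, -0.0005], [0, 0.015, 0], [0, 0.004, 0], [0, 0, 0], [0, 0, 0]], dr=[[0, 0, 0], [0, 0, 0], [0, 0, 0], [0, 0, 0], [0, 0, 0]])

```text
time_s: 8.7
position: [0.5692, -0.0445, 0.0844]
orientation: [0.058, -0.058, -0.705, 0.705]
wrist_force: [-0.3, 0.2, -2.1]
finger_gap: 0.0377
```

Request:
carry_out(slide=[[0, 0.003, 0], [0, 0.003, 0], [0, 0, 0]], dr=[[0, 0, 0], [0, 0, 0], [0, 0, 0]])

```text
time_s: 9.0
position: [0.569, -0.0445, 0.0785]
orientation: [0.058, -0.058, -0.705, 0.705]
wrist_force: [-0.6, -0.1, -1.7]
finger_gap: 0.038
```

Request:
carry_out(slide=[[0, 0.003, 0], [0, 0.003, 0], [0, 0, 0]], dr=[[0, 0, 0], [0, 0, 0], [0, 0, 0]])

```text
time_s: 9.3
position: [0.5688, -0.0444, 0.0722]
orientation: [0.058, -0.058, -0.705, 0.705]
wrist_force: [0.1, 0.6, -1.9]
finger_gap: 0.0377
```

The pack has entered the bay freely, so I continue down.

Request:
carry_out(slide=[[0, 0.004, 0], [0, 0.004, 0], [0, 0.004, 0], [0, 0, 0]], dr=[[0, 0, 0], [0, 0, 0], [0, 0, 0], [0, 0, 0]])

```text
time_s: 9.7
position: [0.5685, -0.0443, 0.0599]
orientation: [-0.058, 0.058, 0.705, -0.705]
wrist_force: [-1.2, -0.1, -1.2]
finger_gap: 0.0376
```

Request:
carry_out(slide=[[0, 0.003, 0], [0, 0.002, 0], [0, 0, 0]], dr=[[0, 0, 0], [0, 0, 0], [0, 0, 0]])

```text
time_s: 10.0
position: [0.569, -0.0444, 0.0554]
orientation: [0.058, -0.058, -0.705, 0.705]
wrist_force: [0.1, -0.5, -1.4]
finger_gap: 0.0377
```

Request:
carry_out(slide=[[0, 0.002, 0], [0, 0, 0]], dr=[[0, 0, 0], [0, 0, 0]])

```text
time_s: 10.2
position: [0.5692, -0.0445, 0.0536]
orientation: [0.058, -0.058, -0.705, 0.705]
wrist_force: [-0.3, 0.0, -2.0]
finger_gap: 0.0377
```

Request:
carry_out(slide=[[0, 0.001, 0], [0, 0, 0]], dr=[[0, 0, 0], [0, 0, 0]])

```text
time_s: 10.4
position: [0.5692, -0.0445, 0.0528]
orientation: [0.058, -0.058, -0.705, 0.705]
wrist_force: [0.5, -0.3, -1.7]
finger_gap: 0.0377
```

Request:
carry_out(slide=[[0, 0, 0], [0, 0, 0], [0, 0, 0], [0, 0, 0], [0, 0, 0]], dr=[[0, 0, 0], [0, 0, 0], [0, 0, 0], [0, 0, 0], [0, 0, 0]], fingers=-0.08)

```text
time_s: 10.9
position: [0.5694, -0.0446, 0.0529]
orientation: [0.058, -0.059, -0.705, 0.705]
wrist_force: [0.1, 0.3, -0.6]
finger_gap: 0.0509
```

Request:
carry_out(slide=[[0, -0.01, 0], [0, -0.03, 0], [0, -0.04, 0], [0, -0.04, 0], [0, -0.04, 0], [0, -0.03, 0], [0, 0, 0], [0, 0, 0]], dr=[[0, 0, 0], [0, 0, 0], [0, 0, 0], [0, 0, 0], [0, 0, 0], [0, 0, 0], [0, 0, 0], [0, 0, 0]])

```text
time_s: 11.7
position: [0.5695, -0.0445, 0.244]
orientation: [0.057, -0.059, -0.705, 0.705]
wrist_force: [-0.7, 0.5, -0.3]
finger_gap: 0.0504
```

```bash
python3 - <<'E'
from h import *
ims=[robot.grab_frame(n) for n in("wrist","side")]
cv2.imwrite("pics/w6.png",ims[0]); cv2.imwrite("pics/d6.png",ims[1])
s=robot.observe();print(s["time_s"],np.round(s["position"],4),np.round(s["q"],2),pose()[0].as_matrix().round(3).tolist())
a=ims[0]; d=cv2.resize(ims[1][180:310,280:420],None,fx=2,fy=2,interpolation=cv2.INTER_CUBIC)
o=a.copy(); o=np.hstack([a[:,60:580],d[:,:].copy() if d.shape[0]==480 else cv2.copyMakeBorder(d,0,220,0,0,cv2.BORDER_CONSTANT)])
cv2.imwrite("pics/m6.png",o)
E
```

```text
11.8 [ 0.568  -0.0442  0.2412] [-0.23  0.17  1.51 -0.    1.46  1.51] [[-0.986, -0.002, -0.164], [0.164, 0.0, -0.986], [0.002, -1.0, -0.0]]
```

View pics/m6.png

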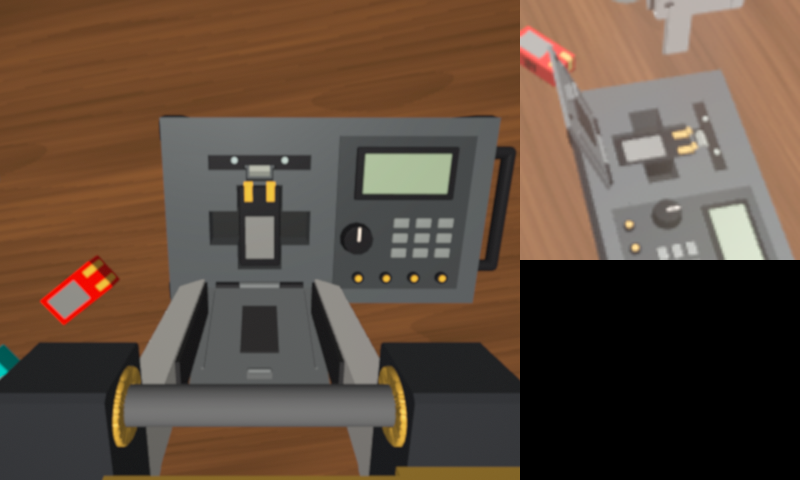

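The pack lies in the bay, at about (258,225) in the wrist crop, contacts at the springs, and the side inset agrees. The cover leans past upright behind it. I'll measure the cover's angle, and compute the pack's position as a check.

```bash
python3 - <<'E'
from h import *
H=np.array([.5115,-.0354,.079]); ex=np.array([.9865,-.1637,0]); ey=np.array([.1637,.9865,0])
# side camera: free edge of lid in m6 inset corners -> d6 px
c=cam("side")
def lid(th,rho,y,off): return H+rho*(np.cos(th)*ex+np.sin(th)*np.array([0,0,1]))+off*(-np.sin(th)*ex+np.cos(th)*np.array([0,0,1]))+y*ey
for th in(1.6,1.7,1.8,1.9,2.0): print(th,"side",[proj(c,lid(th,118,y,1)/1 if 0 else lid(th,.118,y,.001)).round(0) for y in(.05,-.05)])
p=[280+40/2,180+50/2]; print("seen near-edge end", p, [280+85/2,180+185/2])
# pack top in bay from w6 (settled-ish pose), edges of the pack at z=.071
c=cam("wrist"); r,t=pose()
for n,px in dict(top_contact=(318,186),far=(318,269),L=(298,240),R=(341,240),recL=(270,228),recR=(370,228)).items():
    q=ray(c,px,.071 if n[0]!="r" else .075)-H; print(n,(q@ex*1000).round(1),(q@ey*1000).round(1))
E
```

```text
1.6 side [array([312., 197.]), array([324., 237.])]
1.7 side [array([306., 198.]), array([317., 239.])]
1.8 side [array([300., 200.]), array([311., 241.])]
1.9 side [array([294., 202.]), array([304., 243.])]
2.0 side [array([289., 204.]), array([298., 245.])]
seen near-edge end [300.0, 205.0] [322.5, 272.5]
top_contact 90.2 0.6
far 12.3 0.7
L 40.6 19.1
R 40.6 -20.6
recL 52.9 44.0
recR 52.8 -46.4
```

Request:
carry_out(slide=[[0.03, 0, 0], [0.042, 0, 0], [0.042, 0, 0], [0.042, 0, 0], [0.015, 0, 0], [0, 0, 0], [0, 0, 0]], dr=[[0, 0, 0], [0, 0, 0], [0, 0, 0], [0, 0, 0], [0, 0, 0], [0, 0, 0], [0, 0, 0]], fingers=1)

```text
time_s: 12.5
position: [0.4003, -0.0164, 0.2418]
orientation: [0.058, -0.058, -0.705, 0.705]
wrist_force: [0.3, 0.1, -0.0]
finger_gap: 0.0012
```

Request:
carry_out(slide=[[0, 0.03, 0], [0, 0.038, 0], [-0.02, 0, 0], [-0.02, 0, 0], [-0.02, 0, 0], [-0.02, 0, 0], [-0.022, 0, 0], [0, 0, 0]], dr=[[0, 0, 0], [0, 0, 0], [0, 0, 0], [0, 0, 0], [0, 0, 0], [0, 0, 0], [0, 0, 0], [0, 0, 0]])

```text
time_s: 13.3
position: [0.5038, -0.0339, 0.1738]
orientation: [0.058, -0.059, -0.705, 0.705]
wrist_force: [-0.1, -0.0, -0.6]
finger_gap: 0.0004
```

```bash
python3 - <<'E'
from h import *
H=np.array([.5115,-.0354,.079]); ex=np.array([.9865,-.1637,0]); ey=np.array([.1637,.9865,0])
r,t=pose(); print("TCP rel hinge",((t-H)@ex).round(4),((t-H)@ey).round(4),(t-H)[2].round(4), robot.observe()["wrist_force"])
# pack label in side view d6: lab centre height check vs wrist
import cv2
W=cv2.imread("pics/w6.png"); hsv=cv2.cvtColor(W,cv2.COLOR_BGR2HSV); sub=W[205:270,295:345].max(2); m=sub>100
v,u=np.nonzero(m); rc=cv2.minAreaRect(np.c_[u,v].astype(np.float32)); print("label px",rc)
W=cv2.imread("pics/w1.png"); sub=W[200:262,236:284]; m=(sub.max(2)>100)&(sub.max(2).astype(int)-sub.min(2)<40); v,u=np.nonzero(m); print("label w1",cv2.minAreaRect(np.c_[u,v].astype(np.float32)))
E
```

```text
TCP rel hinge -0.0079 0.0002 0.0948 [-0.11286038 -0.02194716 -0.55978544]
label px ((24.5, 31.0), (62.0, 49.0), 90.0)
label w1 ((21.285079956054688, 29.587890625), (28.67110824584961, 42.58390426635742), 2.2025983333587646)
```

The fingers are behind the cover at the right height. I'll sweep an arc about the hinge to bring it over.

Request:
carry_out(slide=[[-0.016, 0.001, 0], [-0.017, 0.001, 0], [-0.017, 0.005, 0], [-0.0156, 0.008, 0], [-0.014, 0.011, 0], [-0.013, 0.0134, 0], [0, 0, 0], [0, 0, 0]], dr=[[0, 0, 0], [0, 0, 0], [0, 0, 0], [0, 0, 0], [0, 0, 0], [0, 0, 0], [0, 0, 0], [0, 0, 0]])

```text
time_s: 14.1
position: [0.5917, -0.0482, 0.1346]
orientation: [-0.059, 0.058, 0.705, -0.705]
wrist_force: [-0.1, 0.6, -0.4]
finger_gap: 0.0002
```

Request:
carry_out(slide=[[-0.006, 0.0075, 0], [-0.005, 0.008, 0], [0, 0, 0]], dr=[[0, 0, 0], [0, 0, 0], [0, 0, 0]])

```text
time_s: 14.4
position: [0.603, -0.0501, 0.1188]
orientation: [-0.058, 0.058, 0.705, -0.705]
wrist_force: [0.1, 0.5, 0.2]
finger_gap: 0.0008
```

```bash
python3 - <<'E'
from h import *
H=np.array([.5115,-.0354,.079]); ex=np.array([.9865,-.1637,0]); ey=np.array([.1637,.9865,0])
r,t=pose(); print("TCP rel hinge",((t-H)@ex).round(4),((t-H)@ey).round(4),(t-H)[2].round(4), robot.observe()["wrist_force"])
ims=[robot.grab_frame(n) for n in("side","scene")]
o=np.hstack([cv2.resize(ims[0][150:350,280:430],(400,533),interpolation=cv2.INTER_CUBIC),cv2.resize(ims[1][180:310,230:330],(400,533),interpolation=cv2.INTER_CUBIC)]); cv2.imwrite("pics/m7.png",o)
E
```

```text
TCP rel hinge 0.0926 0.0005 0.0398 [0.10594974 0.45615698 0.20350043]
```

View pics/m7.png

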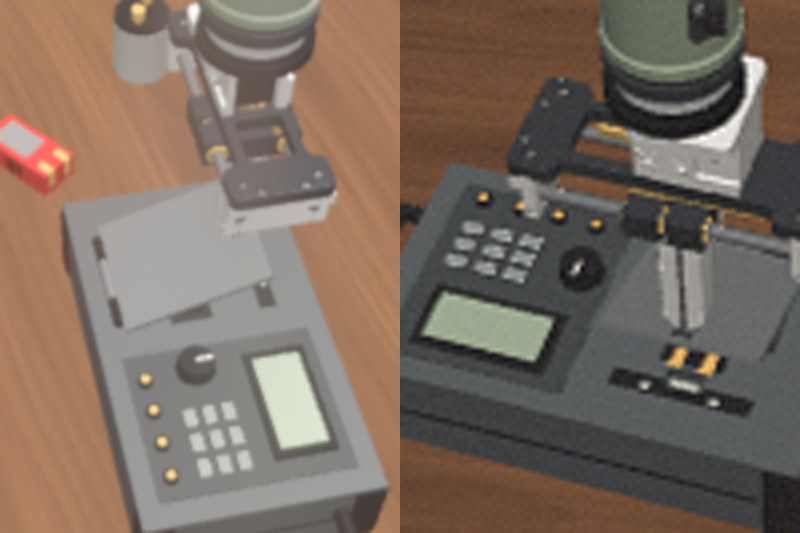

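The cover is following the fingers down: about 20° open, pack and contacts visible beneath, fingers near the free edge.

Request:
carry_out(slide=[[-0.004, 0.008, 0], [-0.004, 0.009, 0], [-0.002, 0.006, 0], [0, 0, 0], [0, 0, 0]], dr=[[0, 0, 0], [0, 0, 0], [0, 0, 0], [0, 0, 0], [0, 0, 0]])

```text
time_s: 15.0
position: [0.613, -0.0518, 0.0964]
orientation: [0.058, -0.058, -0.705, 0.705]
wrist_force: [-0.1, -0.7, 0.2]
finger_gap: 0.0005
```

Request:
carry_out(slide=[[0, 0.001, 0], [0, 0.001, 0], [0, 0, 0]], dr=[[0, 0, 0], [0, 0, 0], [0, 0, 0]])

```text
time_s: 15.3
position: [0.6133, -0.0518, 0.0951]
orientation: [0.058, -0.059, -0.705, 0.705]
wrist_force: [-0.2, -0.1, -0.5]
finger_gap: 0.0004
```

Request:
carry_out(slide=[[0, 0.001, 0], [0, 0.001, 0], [0, 0, 0]], dr=[[0, 0, 0], [0, 0, 0], [0, 0, 0]])

```text
time_s: 15.6
position: [0.6131, -0.0518, 0.0928]
orientation: [0.058, -0.058, -0.705, 0.705]
wrist_force: [-0.2, 0.1, 0.2]
finger_gap: 0.0004
```

Request:
carry_out(slide=[[0, 0.001, 0], [0, 0.001, 0], [0, 0, 0]], dr=[[0, 0, 0], [0, 0, 0], [0, 0, 0]])

```text
time_s: 15.9
position: [0.6131, -0.0518, 0.0908]
orientation: [0.058, -0.058, -0.705, 0.705]
wrist_force: [0.5, 0.7, 0.0]
finger_gap: 0.0007
```

Request:
carry_out(slide=[[0, 0.001, 0], [0, 0, 0], [0, 0, 0]], dr=[[0, 0, 0], [0, 0, 0], [0, 0, 0]])

```text
time_s: 16.2
position: [0.6132, -0.0518, 0.0899]
orientation: [0.058, -0.058, -0.705, 0.705]
wrist_force: [-0.2, 1.3, -0.2]
finger_gap: 0.0004
```

Request:
carry_out(slide=[[0, 0.001, 0], [0, 0, 0], [0, 0, 0]], dr=[[0, 0, 0], [0, 0, 0], [0, 0, 0]])

```text
time_s: 16.5
position: [0.6132, -0.0518, 0.0889]
orientation: [0.058, -0.058, -0.705, 0.705]
wrist_force: [-0.7, -0.2, 0.6]
finger_gap: 0.0007
```

Request:
carry_out(slide=[[0, 0.001, 0], [0, 0, 0], [0, 0, 0]], dr=[[0, 0, 0], [0, 0, 0], [0, 0, 0]])

```text
time_s: 16.8
position: [0.6134, -0.0518, 0.0881]
orientation: [0.058, -0.059, -0.705, 0.705]
wrist_force: [0.1, -0.5, 0.3]
finger_gap: 0.0005
```

Request:
carry_out(slide=[[0, 0.001, 0], [0, 0, 0], [0, 0, 0]], dr=[[0, 0, 0], [0, 0, 0], [0, 0, 0]])

```text
time_s: 17.1
position: [0.6135, -0.0519, 0.0876]
orientation: [0.058, -0.059, -0.705, 0.705]
wrist_force: [-1.3, 0.1, 4.3]
finger_gap: 0.0008
```

The fingers now meet the catch (4.3 N). From here I go in half-millimetre steps.

Request:
carry_out(slide=[[0, 0.0005, 0], [0, 0, 0]], dr=[[0, 0, 0], [0, 0, 0]])

```text
time_s: 17.3
position: [0.6135, -0.0519, 0.0872]
orientation: [0.058, -0.059, -0.705, 0.705]
wrist_force: [-1.1, -0.5, 5.8]
finger_gap: 0.0007
```

Request:
carry_out(slide=[[0, 0.0005, 0], [0, 0, 0]], dr=[[0, 0, 0], [0, 0, 0]])

```text
time_s: 17.5
position: [0.6135, -0.0519, 0.0869]
orientation: [0.058, -0.059, -0.705, 0.705]
wrist_force: [-2.3, 1.8, 6.8]
finger_gap: 0.0009
```

Request:
carry_out(slide=[[0, 0.0005, 0], [0, 0, 0]], dr=[[0, 0, 0], [0, 0, 0]])

```text
time_s: 17.7
position: [0.6135, -0.0519, 0.0866]
orientation: [0.058, -0.059, -0.705, 0.705]
wrist_force: [-3.0, 0.0, 7.1]
finger_gap: 0.0003
```

Request:
carry_out(slide=[[0, 0.0005, 0], [0, 0, 0]], dr=[[0, 0, 0], [0, 0, 0]])

```text
time_s: 17.9
position: [0.6136, -0.0518, 0.0863]
orientation: [0.058, -0.059, -0.705, 0.705]
wrist_force: [-2.1, 0.7, 8.0]
finger_gap: 0.0003
```

Request:
carry_out(slide=[[0, 0.0005, 0], [0, 0, 0]], dr=[[0, 0, 0], [0, 0, 0]])

```text
time_s: 18.1
position: [0.6136, -0.0519, 0.086]
orientation: [0.058, -0.059, -0.705, 0.705]
wrist_force: [-3.2, 0.2, 9.6]
finger_gap: 0.0005
```

Request:
carry_out(slide=[[0, 0.0005, 0], [0, 0, 0]], dr=[[0, 0, 0], [0, 0, 0]])

```text
time_s: 18.3
position: [0.6136, -0.0519, 0.0858]
orientation: [0.057, -0.059, -0.705, 0.705]
wrist_force: [-3.7, 0.7, 10.8]
finger_gap: 0.0007
```

Request:
carry_out(slide=[[0, 0.0005, 0], [0, 0, 0]], dr=[[0, 0, 0], [0, 0, 0]])

```text
time_s: 18.5
position: [0.6136, -0.0519, 0.0854]
orientation: [0.057, -0.059, -0.705, 0.705]
wrist_force: [-4.9, 0.3, 11.2]
finger_gap: 0.0003
```

Request:
carry_out(slide=[[0.0003, 0.0005, 0], [0, 0, 0]], dr=[[0, 0, 0], [0, 0, 0]])

```text
time_s: 18.7
position: [0.6136, -0.0519, 0.0853]
orientation: [0.057, -0.059, -0.705, 0.705]
wrist_force: [-4.2, 1.5, 12.3]
finger_gap: 0.0005
```

Request:
carry_out(slide=[[0.0003, 0.0003, 0], [0, 0, 0]], dr=[[0, 0, 0], [0, 0, 0]])

```text
time_s: 18.9
position: [0.6136, -0.0519, 0.0852]
orientation: [0.057, -0.059, -0.704, 0.705]
wrist_force: [-4.7, 1.8, 12.9]
finger_gap: 0.0
```

Request:
carry_out(slide=[[0.0004, 0.0004, 0], [0, 0, 0]], dr=[[0, 0, 0], [0, 0, 0]])

```text
time_s: 19.1
position: [0.6136, -0.0519, 0.0851]
orientation: [0.057, -0.06, -0.704, 0.705]
wrist_force: [-3.4, 0.6, 11.7]
finger_gap: 0.0006
```

Request:
carry_out(slide=[[0.0002, 0.0004, 0], [0, 0, 0]], dr=[[0, 0, 0], [0, 0, 0]])

```text
time_s: 19.3
position: [0.6136, -0.0519, 0.0848]
orientation: [0.057, -0.06, -0.704, 0.705]
wrist_force: [-3.7, 0.1, 14.2]
finger_gap: 0.0004
```

Request:
carry_out(slide=[[0, 0.0003, 0], [0, 0, 0]], dr=[[0, 0, 0], [0, 0, 0]])

```text
time_s: 19.5
position: [0.6134, -0.0518, 0.083]
orientation: [0.057, -0.06, -0.704, 0.705]
wrist_force: [-0.6, 0.0, -0.4]
finger_gap: 0.0002
```

It clicked: the force vanished. I'll retreat straight up and check.

Request:
carry_out(slide=[[0, -0.005, 0], [0, -0.02, 0], [0, -0.03, 0], [0, -0.04, 0], [0, -0.04, 0], [0, 0, 0], [0, 0, 0], [0, 0, 0]], dr=[[0, 0, 0], [0, 0, 0], [0, 0, 0], [0, 0, 0], [0, 0, 0], [0, 0, 0], [0, 0, 0], [0, 0, 0]])

```text
time_s: 20.3
position: [0.6106, -0.0513, 0.2144]
orientation: [-0.059, 0.057, 0.705, -0.705]
wrist_force: [-0.6, -0.5, -0.3]
finger_gap: 0.0001
```

```bash
python3 - <<'E'
from h import *
s=robot.observe(); print(s["time_s"],np.round(s["position"],4),s["wrist_force"])
ims=[robot.grab_frame(n) for n in("side","scene","wrist")]
o=np.hstack([cv2.resize(ims[0][150:350,280:430],(400,533),interpolation=cv2.INTER_CUBIC),cv2.resize(ims[1][190:310,230:350],(400,533),interpolation=cv2.INTER_CUBIC)]); cv2.imwrite("pics/m8.png",o); cv2.imwrite("pics/w8.png",ims[2]); cv2.imwrite("pics/d8.png",ims[0])
H=np.array([.5115,-.0354,.079]); ex=np.array([.9865,-.1637,0]); ey=np.array([.1637,.9865,0])
for n in("side","scene"):
    for th in(0,.05): print(n,th,[(proj(cam(n),H+.118*(np.cos(th)*ex+[0,0,np.sin(th)])+[0,0,.003]+y*ey)).round(1) for y in(.05,-.05)])
E
```

```text
20.3 [ 0.6106 -0.0513  0.2144] [-0.56277341 -0.52757558 -0.342623  ]
side 0 [array([369.9, 226.3]), array([383.6, 264.1])]
side 0.05 [array([370.1, 224.5]), array([383.8, 262.3])]
scene 0 [array([318.8, 278.8]), array([279.4, 269.2])]
scene 0.05 [array([318.8, 277.3]), array([279.3, 267.7])]
```

View pics/m8.png

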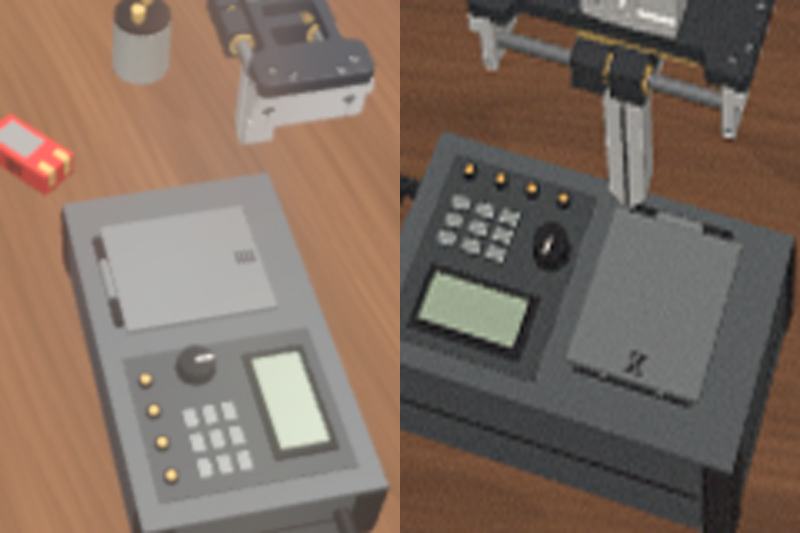

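The cover lies flat and shut at about (185,268) in the side crop. The gripper is well clear and the bystanders look undisturbed. I'm handing the job in.

```bash
python3 -c "
from cell import robot
print(robot.finish_job())"
```

```text
the job is handed in; nothing more can be done
None
```

I laid the black battery pack in the bay with its contacts against the springs, then swung the cover over and pressed its free edge until the catch clicked. I backed off at once and handed in at about 20.5 s of the 67 s allowed.

- **Pack:** it went in without any contact force I could see. The wrist and side views then showed it lying in the bay with its contacts at the springs. The size of its label in the picture matched a pack on the bay's floor.
- **Lengthwise position:** a rough pixel estimate put the pack's centre at about -14.7 mm along the meter's x, close to the -16.5 mm limit. The bay leaves the pack only about 1.5 mm of play, so I took that as measurement error and did not check it again.
- **Cover:** the vertical push-back rose to about 14 N (nearer 15 N with the sideways part), then vanished as the fingers dropped about 2 mm. It peaked above the roughly 12 N expected but stayed under 20 N.
- **After the click:** the last side and scene views show the cover lying flat and the gripper clear. I could not measure contact on the two rubber stops directly.
- **Other things on the bench:** I never touched the resistor, gauge or screwdriver. The last crop shows the resistor in place but not the other two.

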